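# Brush out the coffee grinder, refit its knob and hold it down to purge

## Robot

A 7-joint arm with a two-finger parallel gripper is mounted at the origin on the work surface. World frame = base frame: x ahead of the robot, y to its left, z up, the work surface at z = 0. Lengths are in m, angles in rad, forces in N, time in s.
With the tool pointing down it reaches from about 0.425 to 0.875 m from the base axis. Payload 8.4 kg.
Tool frame: the origin (TCP) lies midway between the tips of the shut fingers; the grasp point (between the pads) lies 19 mm behind it; y points along the fingers, z is the direction in which the jaws open and shut, and the axes are right-handed (so a half turn about y gives the same grasp; the last joint's range is limited). The gripper opens to 87 mm and grips with 3 to 60 N. Pads are 19 mm wide; open, the fingers measure 117 mm over their backs; the gripper's body (75 mm by 190 mm) begins 51 mm behind the grasp point.
Start: joints at [-1.364, 0.333, 0.04, 1.465, -0.013, 1.343, -0.059], TCP at [0.196, 0.62, 0.223] pointing down, gripper open.
Joint ranges: [-2.58, 2.58], [-0.38, 2.09], [-1.3, 1.39], [0.25, 2.4], [-1.5, 4.64], [0.08, 2.09], [-2.65, 2.65]. Speed limits (rad/s): [2.22, 2.22, 2.79, 2.79, 3.14, 3.14, 3.14].

## Interface

Orientations are given as [roll, pitch, yaw] about the fixed x, y, z axes, in that order (R = Rz(yaw) Ry(pitch) Rx(roll)).
In Python, from cell import ctrl, camera, job_done, trace, tip_of gives the robot as it stands.
- The arm moves only by the tool apply_moves, never from a script. Its arguments are lists of equal length, an entry for each row: "angular": the turn, a rotation vector about the tool's x, y, z in degrees, a list of three; "slide": the shift along the tool's x, y, z in mm, a list of three; "jaw": the finger opening in mm, from 0 to 87. In form: {"angular": [[rx, ry, rz], ...], "slide": [[tx, ty, tz], ...], "jaw": [jaw, ...]}. A call has 1 to 5 rows; each row is the pose to reach, as a shift and turn from the pose measured when the call began, along the tool's axes at that moment; what a row does not reach only later rows make up. A row lasts 1/8 s, in which the tool goes at most 62.5 mm and 10.7 degrees, less where a joint would pass 70% of its speed; a pose out of reach is approached as far as the arm can. A call with a gripper value outside its range is refused whole. The fingers move at their own pace and stop on an object; "grip_force" is the grip in N (left out, the last holds). Time passes only in rows, so rows that repeat a pose let the fingers close. It gives the time, the measured TCP pose, the force and the opening at its end, in the units of the state.
- ctrl.state(): the state, without advancing time (a new reading comes with each control period).
- camera(name): name is "scene" or "top" or "wrist"; returns a dict with "color" (480x640x3 uint8, blue, green, red), "K" (3x3 intrinsics, pixels), "xyz" and "attitude" of the camera in the world; the wrist camera has in their place "tool_from_camera" (4x4, takes a point from camera to tool coordinates, whose origin is the TCP and whose axes are the tool frame's). Camera axes: x right, y down, z forward; pixel columns grow to the right and rows downward; lengths in m; the calibration is good to about 2 mm. A picture is of the moment at which its call begins: read the wrist's pose just before it. There is no depth.
- job_done(): hands the job in, once; it reports no verdict.
Trained networks look in the newest picture that a camera, given by its name, has taken for a name from the list of things; names that differ only in an ending like _2 or _b are one class to them, and where a whole thing is asked for, a point or a joint stands for the part that bears it (a point fixed in the world has none). Each returns a list of dicts, best first, with "p" (0 to 1); they miss things now and then, are a little off and sometimes report something else, mostly with a low value. They report only what shows in the picture. A call takes as long as a camera call. They do not tell look-alikes from the thing itself.
- trace(thing, camera): "region" (480x640 bool, what is visible of it) and "box" ([left, top, right, bottom] in pixels, round what is visible of it).
- tip_of(thing, camera): "location" ([column, row] in pixels: a listed point, or the origin of a listed thing).
The state is a dict: "time_s": time; "joint_pos": joint angles; "dq": joint speeds; "joint_efforts": joint torques, N m; "position": TCP position; "tool_rot": TCP orientation; "wrist_force": force on the tool from outside, world axes, zero at the start; "wrist_torque": the same for the moment, N m; "width": opening from 0.0 (shut) to 1.0 (fully open).
Only numpy, scipy, OpenCV 4.12 (cv2) and the standard library are available. Lean on these libraries where they do the work, as an engineer would, in place of code of your own. Each camera call takes 0.05 s, during which the arm holds its last target. There are 200 camera calls.

## Task

Brush the coffee grinder's open bean chamber clean: take the long brush from its pot, scrub with two full strokes, each down to the chamber floor and back up to the mouth, and stand the brush back in its pot. Then pick up the loose white knob, turn it so that its pointer agrees with the nib beside the D-shaped spindle, push it fully onto the spindle, and press it down to the stop to run the purge: finish while still gripping the knob and holding it pressed down, without letting go. Leave the canister, the mug and the carton where they are.

Things in the scene. Friction and masses are not known exactly. Their poses are not given: they have to be found in the camera images.
- grinder: Bench coffee grinder fixed to the counter, 150 (x) x 240 (y) mm: black plinth 30 mm high; steel open bean chamber, outer diameter 92, inner 84, rim at height 115 mm, centred 65 mm to +y of the middle; at the -y end a steel box 140 x 115 mm with a flat black deck 90 mm above the counter. Origin: centre of underside; z up. Turned up to 0.2 rad.
- chamber_floor (a point): Centre of the bean chamber's inner floor, 35 mm above the counter. A low solid burr hub, 32 mm across and 6 mm high, stands there: a brush set on it is at the floor.
- chamber_mouth (a point): Centre of the bean chamber's open mouth, 80 mm above its floor.
- dial_ring: Flat aluminium ring, 38 mm across, 1.5 mm thick, fixed on the black deck round the bare spindle; its nib (6 mm wide, reaching 32 mm from the centre) marks the side of the spindle's flat. Origin: on the spindle's axis at deck height; +x along the nib, z up. Turned up to 0.5 rad from the grinder.
- spindle_tip (a point): Tip of the upright brass D-shaft, 26 mm above the deck when not pressed. Diameter 15 mm, one flat 2.5 mm from the axis on its +x side (towards the nib); the last 4.5 mm taper to about 9 mm. It does not turn. x points towards the nib, z up.
- spindle (a joint): How far the sprung spindle is pressed down, in m: 0 at rest, 0.006 at its stop. It starts to yield at about 2.6 N and needs about 10 N at the stop; it springs back when let go.
- knob: Loose white knob, about 60 g, 42 mm high, standing on the counter, bore down. Skirt 44 mm across, 20 mm high; on it a bar grip 40 (x) x 14 mm (y), from 20 to 42 mm above the underside. Origin: on the axis at the underside, the bore's mouth; +x to the pointer, z up. Pointer starts within 0.7 rad of world +x; a turn under 1.5 rad fits it to the spindle.
- knob_bore (a point): End of the knob's D-shaped bore, on its axis 16 mm above the underside. Bore diameter 17.4 mm, its flat 3.6 mm from the axis on the +x side, below the pointer. Fully on, the spindle's tip touches this point: the underside is then 16 mm below the tip and 10 mm above the deck (4 mm when pressed to the stop).
- knob_pointer (a point): Outer end of the pointer, a 7 mm wide, 12 mm high fin that stands out from the skirt at the knob's +x side, 34 mm from the axis, 11 mm above the underside.
- brush: Long brush, about 70 g, 170 mm long, upright in the pot, bristles down. Dark stiff round head, diameter 26 mm, from 0 to 50 mm; aluminium collar to 62 mm; square wooden handle 16 x 16 mm from 62 to 170 mm. Origin: centre of the head's lower end (the tip); z up the handle, x and y square to its faces.
- pot: White ceramic pot of the brush, fixed to the counter, outer diameter 52, inner diameter 42, 60 mm high, inner floor 6 mm above the counter. Origin: centre of its underside. It stands to the left or to the right of the grinder, the knob on the other side.
- canister: Steel canister, 80 mm across and 120 mm high, beyond the grinder; a bystander. Origin: centre of its underside.
- mug: White mug, 80 mm across and 90 mm high, beyond the grinder; a bystander. Origin: centre of its underside.
- carton: Cardboard carton of filters, 90 x 120 x 50 mm high, between robot and grinder; a bystander. Origin: centre of its underside.
Mind the look-alikes: they are no part of the job. There is more than one size of the brush; the job needs the smallest.

How it is judged:
On the way, in this order (a step that is already met when the one before it is completed fails the run):
1. first stroke down: the brush's tip is within 20 mm of the chamber floor (horizontal distance between brush and chamber_floor below 0.03 m and z of brush in the frame of chamber_floor below 0.02 m), for 0.05 s.
2. first stroke up: the tip is at least 50 mm above the floor, over or in the chamber (horizontal distance between brush and chamber_floor below 0.03 m and z of brush in the frame of chamber_floor above 0.05 m), for 0.05 s.
3. second stroke down: tip within 20 mm of the floor again (all of step 1), for 0.05 s.
4. second stroke up: tip at least 50 mm above the floor (all of step 2), for 0.05 s.
5. the brush stands in its pot again, let go (horizontal distance between brush and pot below 0.015 m and z of brush in the frame of pot below 0.012 m and angle between brush's own z axis and vertical below 0.25 rad and contact force between the fingers and brush below 0.05 N), for 0.2 s.
6. the knob is pushed fully onto the spindle (z of knob in the frame of spindle_tip below -0.0125 m and horizontal distance between knob and spindle_tip below 0.004 m and angle between knob's own z axis and vertical below 0.12 rad and angle between the x axis of knob and the x axis of spindle_tip, either way round below 0.25 rad and x of knob_pointer in the frame of spindle_tip above 0.025 m), for 0.1 s.
At the end, for the whole second after the job is handed in: The gripper holds the knob, spindle pressed over 4 of 6 mm; knob fully on (underside 12.5 mm or more below the tip, axes within 4 mm, upright within 0.12 rad, pointer to nib within 0.25 rad); brush let go in its pot, on its floor within 15 mm of its axis; bystanders moved under 30 mm (all of step 5 and all of step 6 and value of joint spindle above 0.004 m and contact force between the fingers and knob above 2 N and linear speed of brush below 0.02 m/s and distance of each of canister, mug, carton from where it was at the start of the episode below 0.03 m); the arm keeps its last pose, push and grip.
It fails at once if the canister is pushed more than 30 mm or tipped over (distance of canister from where it was at the start of the episode above 0.03 m or angle between canister's own z axis and vertical above 0.5 rad).
It fails at once if the mug is pushed more than 30 mm or tipped over (distance of mug from where it was at the start of the episode above 0.03 m or angle between mug's own z axis and vertical above 0.5 rad).
It fails at once if the carton is pushed more than 30 mm or tipped over (distance of carton from where it was at the start of the episode above 0.03 m or angle between carton's own z axis and vertical above 0.5 rad).
It also fails if it takes over 64 s, if anything falls off the work surface, if the arm or the gripper's body presses on something with over 40 N, if the wrist force passes 120 N, or if a joint passes its speed limit or range.

## Working session

There is one attempt and no reset: what is moved stays moved. The work goes in short steps, Python scripts to look and compute and a tool call to move; the robot and the scene stay as the last step left them, time stands still between calls to the robot, and variables do not carry over. Pictures are saved under pics/ and viewed, about 8 in all and at most 12, crops included, and the job is handed in when it is done.

Besides the shell and the picture viewer there is one more tool, called after "Emit:" by a JSON object that holds its "fn" and its "kwargs". apply_moves: Moves the arm, as the interface text tells. Its arguments: {"type":"object","properties":{"angular":{"type":"array"},"slide":{"type":"array"},"jaw":{"type":"array"},"grip_force":{"type":"number"}},"required":["angular","slide","jaw"]}

```bash
ls; mkdir -p pics; cat > h.py <<'E'
import numpy as np, cv2
from cell import ctrl, camera, job_done, trace, tip_of
from scipy.spatial.transform import Rotation as R
def cam(name):
    s=ctrl.state(); c=camera(name)
    if 'tool_from_camera' in c:
        T=np.eye(4);T[:3,:3]=rot(s['tool_rot']);T[:3,3]=s['position'];T=T@np.array(c['tool_from_camera'])
        c['T']=T
    else:
        T=np.eye(4);T[:3,:3]=rot(c['attitude']);T[:3,3]=c['xyz'];c['T']=T
    return c
def rot(a):
    a=np.array(a,float)
    return a if a.shape==(3,3) else R.from_euler('xyz',a).as_matrix()
def toz(c,px,z):
    d=c['T'][:3,:3]@np.linalg.solve(c['K'],[px[0],px[1],1.]);o=c['T'][:3,3]
    return o+d*(z-o[2])/d[2]
def proj(c,p):
    q=np.linalg.inv(c['T'])@np.append(p,1);u=np.array(c['K'])@q[:3];return u[:2]/u[2]
E
python3 - <<'E'
from h import *
s=ctrl.state();print({k:np.round(v,3) for k,v in s.items()})
for n in('top','scene'):
    c=cam(n);cv2.imwrite(f'pics/{n}0.png',c['color']);print(n,np.round(c['T'],3).tolist(),np.round(c['K'],1).tolist())
    for t in('grinder','chamber_mouth','dial_ring','spindle_tip','knob','knob_pointer','brush','pot','carton','canister','mug'):
        print(t,'tip',[(round(d['p'],2),np.round(d['location']).tolist()) for d in tip_of(t,n)],'box',[(round(d['p'],2),np.round(d['box']).tolist()) for d in trace(t,n)])
E
```

```text
pics
{'time_s': np.float64(0.0), 'joint_pos': array([-1.364,  0.334,  0.04 ,  1.466, -0.013,  1.343, -0.058]), 'dq': array([ 0.   , -0.   ,  0.   , -0.001, -0.001, -0.001, -0.001]), 'joint_efforts': array([-0.0000e+00, -6.5636e+01,  1.3350e+00, -4.0380e+01, -6.0000e-02,
        4.5000e-02,  0.0000e+00]), 'position': array([0.196, 0.619, 0.222]), 'tool_rot': array([-1.572, -0.   , -0.306]), 'wrist_force': array([ 0.523, -0.224, -0.601]), 'wrist_torque': array([ 0.004, -0.003, -0.003]), 'width': np.float64(0.998)}
top [[-0.016, -0.999, 0.052, 0.539], [-1.0, 0.016, 0.008, 0.012], [-0.009, -0.052, -0.999, 1.179], [0.0, 0.0, 0.0, 1.0]] [[517.7, 0.0, 324.8], [0.0, 517.7, 235.4], [0.0, 0.0, 1.0]]
grinder tip [(0.67, [331.0, 218.0])] box [(0.97, [274.0, 177.0, 388.0, 256.0])]
chamber_mouth tip [(0.73, [299.0, 210.0])] box [(0.85, [273.0, 178.0, 388.0, 259.0])]
dial_ring tip [(0.51, [358.0, 219.0])] box [(0.5, [349.0, 202.0, 369.0, 225.0])]
spindle_tip tip [(0.43, [358.0, 213.0])] box []
knob tip [(0.64, [207.0, 298.0])] box [(0.73, [195.0, 286.0, 211.0, 308.0])]
knob_pointer tip [(0.82, [216
[... 1183 characters left out ...]
4, [332.0, 274.0])] box []
knob tip [(0.88, [363.0, 138.0])] box [(0.56, [353.0, 122.0, 372.0, 150.0])]
knob_pointer tip [(0.93, [368.0, 144.0])] box [(0.6, [352.0, 119.0, 373.0, 150.0])]
brush tip [(0.96, [186.0, 288.0]), (0.9, [174.0, 330.0]), (0.78, [199.0, 379.0])] box [(0.86, [145.0, 290.0, 181.0, 327.0]), (0.68, [142.0, 210.0, 193.0, 293.0]), (0.65, [152.0, 322.0, 210.0, 396.0])]
pot tip [] box [(0.97, [152.0, 308.0, 192.0, 342.0]), (0.73, [203.0, 163.0, 279.0, 234.0])]
carton tip [(0.8, [244.0, 203.0])] box [(0.87, [201.0, 163.0, 280.0, 237.0])]
canister tip [(0.7, [331.0, 271.0]), (0.6, [459.0, 262.0])] box [(0.8, [440.0, 213.0, 494.0, 281.0])]
mug tip [(0.81, [333.0, 396.0])] box []
```

```bash
python3 - <<'E'
import cv2,numpy as np
a=cv2.imread('pics/top0.png')[120:380,180:530];b=cv2.imread('pics/scene0.png')[100:420,130:510]
cv2.imwrite('pics/t1.png',cv2.resize(a,None,fx=2.25,fy=2.25,interpolation=2));cv2.imwrite('pics/s1.png',cv2.resize(b,None,fx=1.8,fy=1.8,interpolation=2))
E
```

```text
(no output)
```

View pics/t1.png

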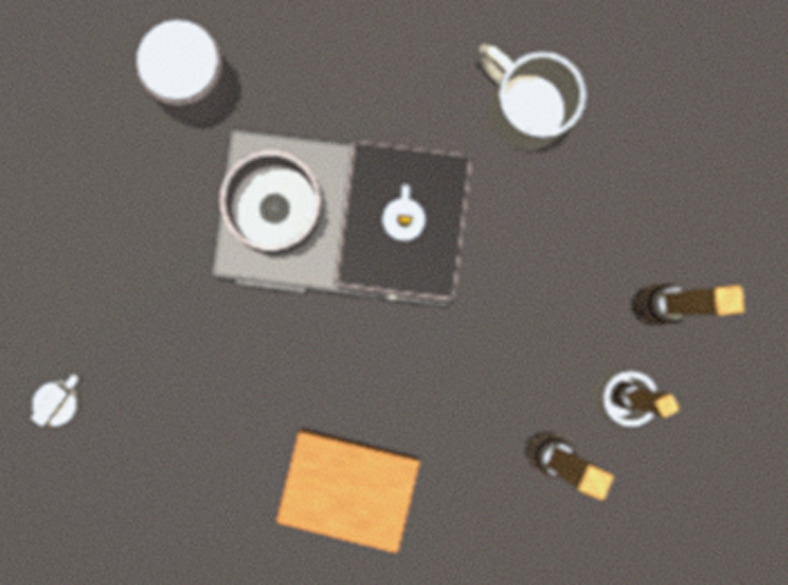

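View pics/s1.png

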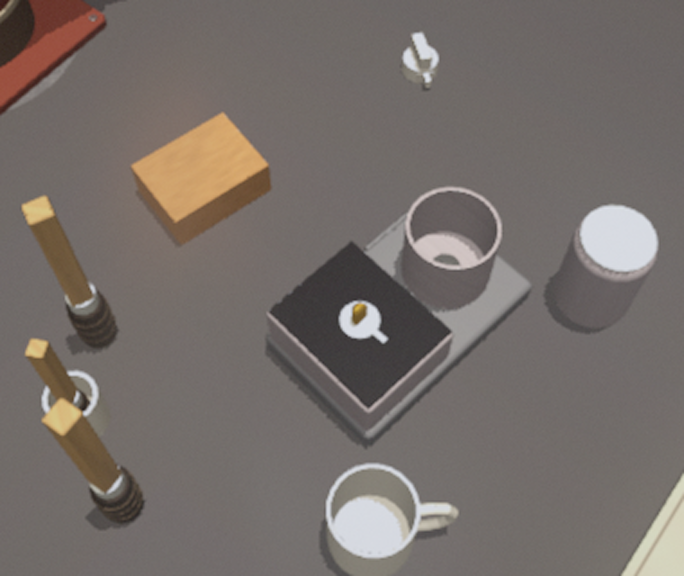

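The top view shows the small brush in the white pot at about (460,297). Two larger look-alike brushes stand on the bare counter on either side of it. The knob is on the left at about (204,299), and the nib points up in the picture, roughly world +x. Next I'll work out positions.

```bash
python3 - <<'E'
from h import *
c=cam('top');f=lambda x,y,z:np.round(toz(c,(x/2.25+180-.3,y/2.25+120-.3),z),4)
print('pot',f(631,398,.06),'brush top',f(667,405,.176))
for z in(.2,.22,.25):print('big tops',z,f(729,300,z),f(595,482,z))
print('big heads',f(655,302,.05),f(550,455,.05))
print('chamber rim',f(271,201,.115),'hub',f(274,208,.04),'mug',f(543,95,.09),'can',f(178,62,.12))
print('ring',f(404,219,.0915),'nib',f(406,187,.0915),'knob skirt',f(54,403,.02),'ptr',f(73,379,.015),'carton',[f(*p,.05) for p in((303,431),(420,460),(398,552),(278,522))])
im=c['color'];hsv=cv2.cvtColor(im,cv2.COLOR_BGR2HSV)
m=((hsv[...,2]>190)&(hsv[...,1]>80)).astype(np.uint8)
n,l,st,ce=cv2.connectedComponentsWithStats(m)
for i in range(1,n):
    if st[i,4]>25 and ce[i][0]>400:
        r=cv2.minAreaRect(np.argwhere(l==i)[:,::-1].astype(np.float32));b=cv2.boxPoints(r)
        w=[toz(c,q,.176)[:2] for q in b];e=w[1]-w[0];print('top',ce[i].round(1),r[1],'area',st[i,4],toz(c,ce[i],.176).round(4),'yaw',np.degrees(np.arctan2(e[1],e[0])).round(1))
d=cam('scene')
g=lambda x,y,z:np.round(toz(d,(x/1.8+130-.2,y/1.8+100-.2),z),4)
print('scene pot',g(72,402,.06),'btop',g(38,348,.176),'ring',g(360,320,.0915),'nib',g(385,342,.0915),'rim',g(452,230,.115),'hub',g(447,261,.041),'skirt',g(421,60,.02))
print(proj(c,[.05*0+.4,-.27,0]))
E
```

```text
pot [ 0.4615 -0.2674  0.06  ] brush top [ 0.4631 -0.2689  0.176 ]
big tops 0.2 [ 0.5516 -0.3167  0.2   ] [ 0.4021 -0.2005  0.2   ]
big tops 0.22 [ 0.5513 -0.31    0.22  ] [ 0.4049 -0.1962  0.22  ]
big tops 0.25 [ 0.551  -0.2999  0.25  ] [ 0.4091 -0.1896  0.25  ]
big heads [ 0.5527 -0.2958  0.05  ] [ 0.4075 -0.1907  0.05  ]
chamber rim [0.6501 0.0706 0.115 ] hub [0.651  0.0719 0.04  ] mug [ 0.7487 -0.1856  0.09  ] can [0.7794 0.1542 0.12  ]
ring [ 0.6336 -0.0524  0.0915] nib [ 0.6637 -0.0549  0.0915] knob skirt [0.4624 0.2938 0.02  ] ptr [0.4856 0.276  0.015 ] carton [array([0.4339, 0.0463, 0.05  ]), array([ 0.4045, -0.0658,  0.05  ]), array([ 0.3174, -0.043 ,  0.05  ]), array([0.3475, 0.0716, 0.05  ])]
top [503.7 252.9] (12.0, 11.0) area 136 [ 0.5522 -0.3248  0.176 ] yaw -90.9
top [476.1 299.9] (8.049844741821289, 7.602630138397217) area 62 [ 0.4627 -0.2688  0.176 ] yaw -64.5
top [444.6 334.1] (11.698805809020996, 11.698805809020996) area 138 [ 0.3984 -0.2065  0.176 ] yaw -23.4
scene pot [ 0.4675 -0.269   0.06  ] btop [ 0.4652 -0.2674  0.176 ] ring [ 0.6354 -0.0518  0.0915] nib [ 0.6671 -0.0555  0.0915] rim [0.6538 0.0681 0.115 ] hub [0.6514 0.0755 0.041 ] skirt [0.4666 0.292  0.02  ]
[455.36702465 322.19918674]
```

Emit:
{"fn": "apply_moves", "kwargs": {"angular": [[0,10,0],[0,20,0],[0,30,0],[0,40,0],[0,47,0]], "slide": [[50,-50,-32],[100,-110,-65],[150,-110,-98],[200,-110,-130],[245,-110,-159]], "jaw": [60,60,60,60,60], "grip_force": 20}}

```text
time_s: 3.02
position: [0.3731, 0.4045, 0.333]
tool_rot: [-1.569, 0.001, -1.131]
wrist_force: [-0.3, 0.2, 0.1]
width: 0.696
```

Emit:
{"fn": "apply_moves", "kwargs": {"angular": [[0,0,0],[0,0,0],[0,0,0],[0,0,0],[0,0,0]], "slide": [[60,0,10],[120,0,20],[180,0,25],[240,0,25],[300,0,20]], "jaw": [60,60,60,60,60]}}

```text
time_s: 3.65
position: [0.5196, 0.1397, 0.3329]
tool_rot: [-1.569, 0.001, -1.131]
wrist_force: [1.0, 0.1, -0.1]
width: 0.689
```

Emit:
{"fn": "apply_moves", "kwargs": {"angular": [[0,0,0],[0,0,0],[0,0,0],[0,0,0],[0,0,0]], "slide": [[52,0,-33],[103,0,-67],[155,0,-100],[207,0,-133],[258,0,-166]], "jaw": [60,60,60,60,60]}}

```text
time_s: 4.28
position: [0.4787, -0.1665, 0.3326]
tool_rot: [-1.568, 0.001, -1.131]
wrist_force: [0.9, 0.3, -0.5]
width: 0.69
```

```bash
cat >> h.py <<'E'
def rel(p,yaw):
    "slide mm in tool axes and turn about tool y in deg to world p and yaw(deg), tool pointing down"
    s=ctrl.state();M=rot(s['tool_rot']);D=M.T@R.from_euler('xyz',[-np.pi/2,0,np.radians(yaw)]).as_matrix()
    return 'slide',np.round(1000*M.T@(np.array(p)-s['position']),1).tolist(),'ang',np.round(np.degrees(R.from_matrix(D).as_rotvec()),1).tolist()
E
python3 - <<'E'
from h import *
c=cam('wrist');cv2.imwrite('pics/w1.png',c['color']);print(ctrl.state()['position'],ctrl.state()['joint_pos'].round(2) if hasattr(ctrl.state()['joint_pos'],'round') else ctrl.state()['joint_pos'])
print([(round(d['p'],2),np.round(d['location']).tolist()) for d in tip_of('pot','wrist')])
print('pred top',proj(c,[.464,-.268,.176]),rel([.464,-.268,.29],-64.5))
hsv=cv2.cvtColor(c['color'],cv2.COLOR_BGR2HSV)
m=((hsv[...,2]>190)&(hsv[...,1]>80)).astype(np.uint8)
n,l,st,ce=cv2.connectedComponentsWithStats(m)
for i in range(1,n):
    if st[i,4]>100:
        r=cv2.minAreaRect(np.argwhere(l==i)[:,::-1].astype(np.float32));b=cv2.boxPoints(r)
        w=[toz(c,q,.176)[:2] for q in b];e=w[1]-w[0];print('top',ce[i].round(1),r[1],'area',st[i,4],toz(c,ce[i],.176).round(4),'yaw',np.degrees(np.arctan2(e[1],e[0])).round(1), np.linalg.norm(e))
E
```

```text
[ 0.47630166 -0.17542724  0.33306451] [-0.58 -0.05  0.83  1.66  0.03  1.51  0.68]
[(0.84, [281.0, 256.0])]
pred top [263.60857729 308.56833523] ('slide', [81.7, 43.0, -52.1], 'ang', [-0.2, -0.9, 0.0])
top [73.2 11.3] (34.0, 42.0) area 744 [ 0.2182 -0.0881  0.176 ] yaw 25.3 0.03430374950526758
top [306.3  66.2] (78.59819793701172, 108.36534881591797) area 303 [ 0.4092 -0.0435  0.176 ] yaw 67.4 0.08567064862831686
top [220.9 235.3] (28.386789321899414, 25.96516990661621) area 728 [ 0.3966 -0.2142  0.176 ] yaw 66.0 0.026180424827277386
top [465.4 319.2] (54.02846908569336, 9.594379425048828) area 236 [ 0.658  -0.1902  0.176 ] yaw 26.4 0.009710679990492943
top [173.7 322.5] (47.03330993652344, 6.725535869598389) area 177 [ 0.3858 -0.3221  0.176 ] yaw 26.6 0.006844217640119867
```

View pics/w1.png

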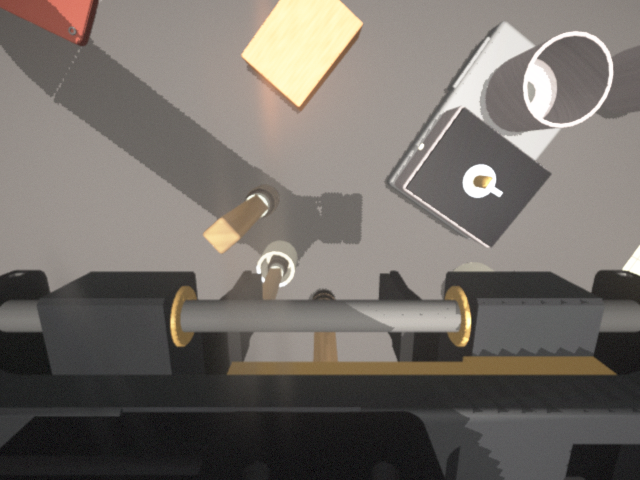

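Emit:
{"fn": "apply_moves", "kwargs": {"angular": [[0,0,0],[0,0,0],[0,0,0],[0,0,0]], "slide": [[40,0,-26],[79,0,-52],[79,0,-52],[79,0,-52]], "jaw": [60,60,60,60]}}

```text
time_s: 4.88
position: [0.463, -0.265, 0.3329]
tool_rot: [-1.568, -0.0, -1.141]
wrist_force: [-0.2, 0.2, -0.6]
width: 0.689
```

```bash
python3 - <<'E'
from h import *
c=cam('wrist');cv2.imwrite('pics/w2.png',c['color']);print(ctrl.state()['position'],np.round(c['tool_from_camera'],3).tolist())
print(rel([.463,-.266,.132],-64.5))
t=cam('top');im=t['color'];cv2.imwrite('pics/t2.png',cv2.resize(im[180:380,380:580],None,fx=3,fy=3))
E
```

```text
[ 0.46326038 -0.26437514  0.33281465] [[-0.0, 0.967, 0.254, -0.07], [0.0, -0.254, 0.967, -0.162], [1.0, 0.0, -0.0, 0.001], [0.0, 0.0, 0.0, 1.0]]
('slide', [1.4, 200.8, -1.5], 'ang', [-0.2, -0.8, -0.0])
```

View pics/w2.png

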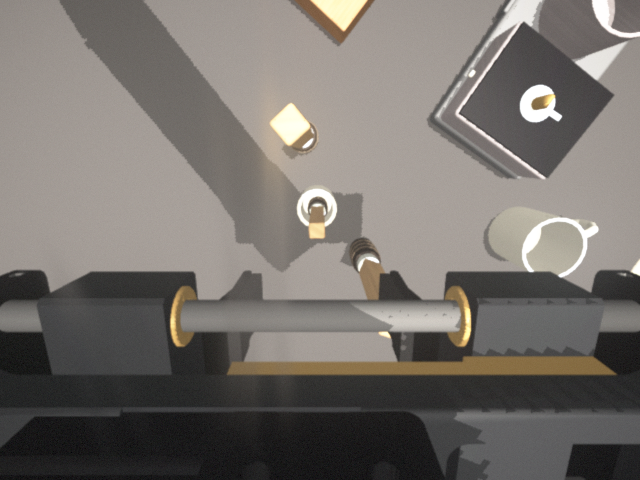

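```bash
python3 - <<'E'
from h import *
c=cam('wrist');hsv=cv2.cvtColor(c['color'],cv2.COLOR_BGR2HSV)
m=((hsv[...,2]>170)&(hsv[...,1]>70)).astype(np.uint8)
print([(toz(c,(x,y),.176)).round(4).tolist() for x,y in((316.5,229),(308,220),(325,220),(326,238))],'pot',toz(c,(317,207),.06).round(4))
n,l,st,ce=cv2.connectedComponentsWithStats(m)
for i in range(1,n):
    if 100<st[i,4] and ce[i][1]<300 :
        r=cv2.minAreaRect(np.argwhere(l==i)[:,::-1].astype(np.float32));print(ce[i],r,toz(c,ce[i],.176).round(4))
E
```

```text
[[0.4624, -0.2671, 0.176], [0.4513, -0.2625, 0.176], [0.4661, -0.2557, 0.176], [0.4745, -0.2714, 0.176]] pot [ 0.4609 -0.2646  0.06  ]
[338.67721519  14.91139241] ((338.0, 15.5), (31.0, 58.0), 90.0) [ 0.4034 -0.0943  0.176 ]
[289.95454545 127.90909091] ((289.04119873046875, 124.96473693847656), (33.407291412353516, 32.21417236328125), 49.398704528808594) [ 0.4022 -0.1928  0.176 ]
[315.7443609  230.82706767] ((316.0, 231.0), (16.0, 16.0), 90.0) [ 0.4624 -0.269   0.176 ]
```

Emit:
{"fn": "apply_moves", "kwargs": {"angular": [[0,0,0],[0,0,0],[0,0,0],[0,0,0],[0,0,0]], "slide": [[1,60,-2],[1,120,-2],[1,170,-2],[1,200,-2],[1,200,-2]], "jaw": [60,60,60,60,60]}}

```text
time_s: 5.65
position: [0.4615, -0.2642, 0.1312]
tool_rot: [-1.571, 0.002, -1.137]
wrist_force: [-0.5, 0.8, 1.0]
width: 0.689
```

Emit:
{"fn": "apply_moves", "kwargs": {"angular": [[0,0,0],[0,0,0],[0,0,0],[0,0,0],[0,0,0]], "slide": [[0,0,0],[0,0,0],[0,0,0],[0,0,0],[0,0,0]], "jaw": [8,8,8,8,8], "grip_force": 30}}

```text
time_s: 6.28
position: [0.4616, -0.2642, 0.1314]
tool_rot: [-1.571, 0.002, -1.138]
wrist_force: [-0.5, 0.4, 0.4]
width: 0.205
```

Emit:
{"fn": "apply_moves", "kwargs": {"angular": [[0,0,0],[0,0,0],[0,0,0],[0,0,0],[0,0,0]], "slide": [[0,0,0],[0,-40,0],[0,-95,0],[0,-150,0],[0,-205,0]], "jaw": [8,8,8,8,8]}}

```text
time_s: 6.9
position: [0.4614, -0.2647, 0.3382]
tool_rot: [-1.57, 0.003, -1.138]
wrist_force: [0.8, -0.3, -1.3]
width: 0.18
```

Emit:
{"fn": "apply_moves", "kwargs": {"angular": [[0,0,0],[0,0,0],[0,0,0],[0,0,0],[0,0,0]], "slide": [[-33,0,45],[-66,0,90],[-98,0,135],[-131,0,180],[-163,0,225]], "jaw": [8,8,8,8,8]}}

```text
time_s: 7.52
position: [0.5979, -0.0206, 0.3387]
tool_rot: [-1.57, 0.003, -1.138]
wrist_force: [0.3, -0.4, 0.0]
width: 0.18
```

Emit:
{"fn": "apply_moves", "kwargs": {"angular": [[0,0,0],[0,0,0],[0,0,0],[0,0,0]], "slide": [[-32,0,44],[-60,0,83],[-60,0,83],[-60,0,83]], "jaw": [8,8,8,8]}}

```text
time_s: 8.02
position: [0.6478, 0.0679, 0.3386]
tool_rot: [-1.571, 0.002, -1.138]
wrist_force: [0.5, -0.2, -1.3]
width: 0.181
```

```bash
python3 - <<'E'
from h import *
c=cam('wrist');d=cam('scene');s=ctrl.state();print(s['time_s'],s['position'],s['width'])
print('chamber px wrist',proj(c,[.6515,.071,.041]))
print(rel([.6515-.001,.071+.0035,.17],-65.2))
for n in('wrist','scene'): print(n,[(round(q['p'],2),np.round(q['location']).tolist()) for q in tip_of('brush',n)+tip_of('chamber_mouth',n)])
cv2.imwrite('pics/w3.png',np.hstack([cv2.resize(c['color'],(400,300)),cv2.resize(d['color'][40:400,130:530],(400,360))[:300]]))
E
```

```text
8.125 [0.6476776  0.06695354 0.33924053] 0.17844044690782299
chamber px wrist [323.0057939  204.14805571]
('slide', [-5.2, 169.3, 5.6], 'ang', [-0.1, -0.1, -0.1])
wrist [(0.67, [321.0, 242.0]), (0.58, [112.0, 289.0]), (0.95, [323.0, 214.0])]
scene [(0.91, [382.0, 193.0]), (0.89, [183.0, 285.0]), (0.86, [202.0, 380.0]), (0.77, [380.0, 225.0]), (0.7, [242.0, 204.0])]
```

View pics/w3.png

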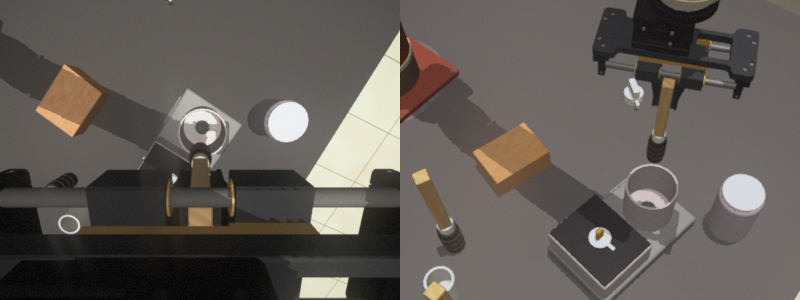

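Emit:
{"fn": "apply_moves", "kwargs": {"angular": [[0,0,0],[0,0,0],[0,0,0],[0,0,0],[0,0,0]], "slide": [[-5,50,5],[-5,105,5],[-5,150,5],[-5,167,5],[-5,167,5]], "jaw": [8,8,8,8,8]}}

```text
time_s: 8.95
position: [0.6501, 0.0749, 0.1725]
tool_rot: [-1.57, 0.003, -1.139]
wrist_force: [0.2, -0.2, 0.3]
width: 0.182
```

```bash
python3 - <<'E'
from h import *
s=ctrl.state();print(s['time_s'],s['position'],s['wrist_force'],s['width']);d=cam('scene')
cv2.imwrite('pics/s3.png',cv2.resize(d['color'][150:350,260:500],None,fx=3,fy=3))
E
```

```text
8.95 [0.65011536 0.07492479 0.17245251] [ 0.18789805 -0.17160805  0.25985022] 0.18190039454717485
```

View pics/s3.png

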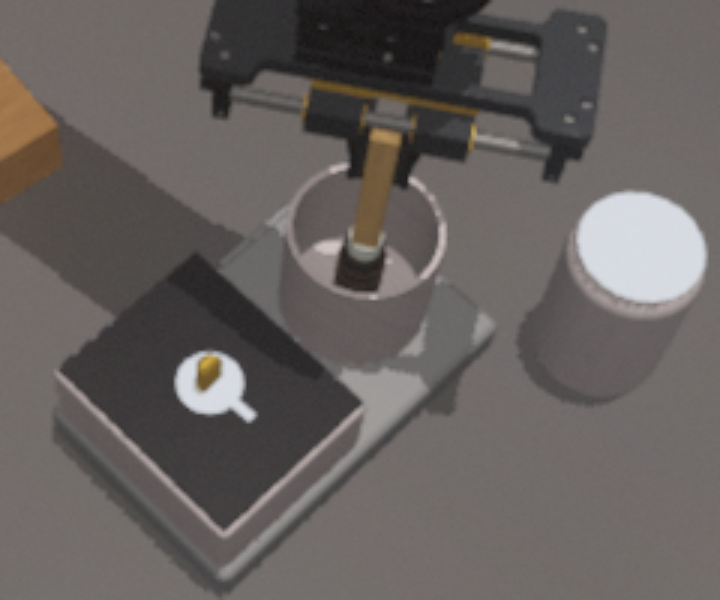

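Emit:
{"fn": "apply_moves", "kwargs": {"angular": [[0,0,0],[0,0,0],[0,0,0],[0,0,0],[0,0,0]], "slide": [[0,3,0],[0,3,0],[0,-40,0],[0,-75,0],[0,-75,0]], "jaw": [8,8,8,8,8]}}

```text
time_s: 9.62
position: [0.6525, 0.0743, 0.2526]
tool_rot: [-1.562, 0.002, -1.139]
wrist_force: [-0.4, -0.1, -1.6]
width: 0.18
```

Emit:
{"fn": "apply_moves", "kwargs": {"angular": [[0,0,0],[0,0,0],[0,0,0],[0,0,0],[0,0,0]], "slide": [[0,0,0],[0,40,0],[0,78,0],[0,78,0],[0,78,0]], "jaw": [8,8,8,8,8]}}

```text
time_s: 10.25
position: [0.6535, 0.0746, 0.1757]
tool_rot: [-1.562, 0.001, -1.139]
wrist_force: [0.5, 0.1, 0.6]
width: 0.18
```

Emit:
{"fn": "apply_moves", "kwargs": {"angular": [[0,0,0],[0,0,0],[0,0,0],[0,0,0],[0,0,0]], "slide": [[0,-40,0],[0,-78,0],[0,-78,0],[0,-120,0],[0,-172,0]], "jaw": [8,8,8,8,8]}}

```text
time_s: 10.88
position: [0.6515, 0.0737, 0.3486]
tool_rot: [-1.563, 0.001, -1.139]
wrist_force: [0.9, 1.1, -0.5]
width: 0.181
```

Emit:
{"fn": "apply_moves", "kwargs": {"angular": [[0,0,0],[0,0,0],[0,0,0],[0,0,0],[0,0,0]], "slide": [[0,60,0],[0,120,0],[0,165,0],[0,178,0],[0,180,0]], "jaw": [8,8,8,8,8]}}

```text
time_s: 11.5
position: [0.6532, 0.0745, 0.1695]
tool_rot: [-1.562, 0.001, -1.139]
wrist_force: [0.4, 0.2, -0.2]
width: 0.181
```

Emit:
{"fn": "apply_moves", "kwargs": {"angular": [[0,0,0],[0,0,0],[0,0,0],[0,0,0],[0,0,0]], "slide": [[0,0,0],[0,-55,0],[0,-90,0],[0,-125,0],[0,-170,0]], "jaw": [8,8,8,8,8]}}

```text
time_s: 12.12
position: [0.652, 0.0735, 0.3424]
tool_rot: [-1.56, 0.001, -1.14]
wrist_force: [0.5, 0.4, -0.3]
width: 0.178
```

```bash
python3 - <<'E'
from h import *
s=ctrl.state();print(s['time_s'],s['joint_pos']);print(rel([.4625,-.264,.335],-65.2))
E
```

```text
12.125 [-0.72550907  0.37187833  0.77800228  1.28441137 -0.26320995  1.57634813
  0.44433451]
('slide', [227.5, 3.9, -313.3], 'ang', [-0.6, -0.1, -0.0])
```

Emit:
{"fn": "apply_moves", "kwargs": {"angular": [[0,0,0],[0,0,0],[0,0,0],[0,0,0],[0,0,0]], "slide": [[33,0,-45],[66,0,-90],[98,0,-135],[131,0,-180],[163,0,-225]], "jaw": [8,8,8,8,8]}}

```text
time_s: 12.75
position: [0.5149, -0.1709, 0.3419]
tool_rot: [-1.557, -0.0, -1.141]
wrist_force: [0.9, -0.4, 0.3]
width: 0.181
```

Emit:
{"fn": "apply_moves", "kwargs": {"angular": [[-0.6,0,0],[-0.6,0,0],[-0.6,0,0],[-0.6,0,0],[-0.6,0,0]], "slide": [[33,0,-44],[60,3,-83],[64,4,-88],[64,4,-88],[64,4,-88]], "jaw": [8,8,8,8,8]}}

```text
time_s: 13.38
position: [0.4627, -0.2645, 0.3371]
tool_rot: [-1.566, -0.0, -1.139]
wrist_force: [-0.6, 0.3, 0.3]
width: 0.178
```

```bash
python3 - <<'E'
from h import *
c=cam('wrist');d=cam('scene');s=ctrl.state();print(s['time_s'],s['position'],rel([.4618,-.2645,.15],-65.2))
print('pot bottom',[proj(q,[.4625,-.268,.06]).round() for q in (c,d)])
for n in('wrist','scene'): print(n,[(round(q['p'],2),np.round(q['location']).tolist()) for q in tip_of('brush',n)],[q['box'] for q in trace('pot',n)])
cv2.imwrite('pics/w4.png',np.hstack([cv2.resize(c['color'][150:390,160:480],(400,300)),cv2.resize(d['color'][210:360,80:280],(400,300))]))
E
```

```text
13.475 [ 0.46255311 -0.26459575  0.33683515] ('slide', [-0.5, 186.8, -1.4], 'ang', [-0.2, -0.0, 0.0])
pot bottom [array([317., 209.]), array([168., 321.])]
wrist [(0.76, [361.0, 247.0]), (0.74, [302.0, 138.0]), (0.67, [320.0, 241.0])] [[296.8, 183.6, 337.3, 227.9]]
scene [(0.85, [185.0, 285.0]), (0.76, [198.0, 382.0]), (0.58, [144.0, 282.0]), (0.23, [337.0, 397.0]), (0.17, [382.0, 251.0])] [[151.1, 307.9, 195.0, 343.5], [309.7, 358.0, 384.3, 423.4]]
```

View pics/w4.png

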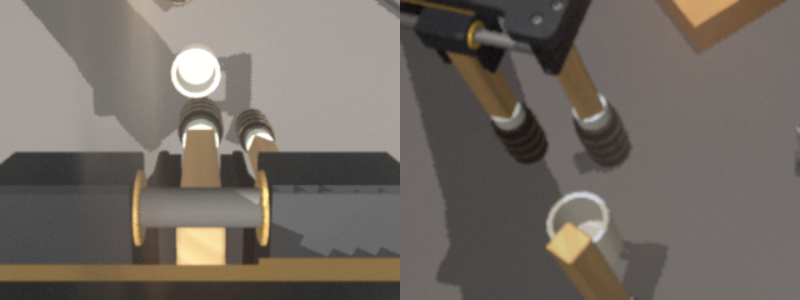

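```bash
python3 - <<'E'
from h import *
c=cam('wrist');print('tip',toz(c,(320.4,241.),.212),'pot',toz(c,(316.9,206.8),.06))
E
```

```text
tip [ 0.46580661 -0.26985316  0.212     ] pot [ 0.45963217 -0.26604269  0.06      ]
```

Emit:
{"fn": "apply_moves", "kwargs": {"angular": [[0,0,0],[0,0,0],[0,0,0],[0,0,0],[0,0,0]], "slide": [[-2,50,-3],[-2,100,-3],[-2,135,-3],[-2,155,-3],[-2,172,-3]], "jaw": [8,8,8,8,8]}}

```text
time_s: 14.35
position: [0.4588, -0.2645, 0.1637]
tool_rot: [-1.568, 0.0, -1.14]
wrist_force: [-0.2, -0.1, -1.5]
width: 0.181
```

```bash
python3 - <<'E'
from h import *
d=cam('scene');t=cam('top');s=ctrl.state();print(s['position'],s['wrist_force'],s['wrist_torque'],rel([.4618,-.2645,.132],-65.2))
cv2.imwrite('pics/s5.png',cv2.resize(d['color'][240:360,100:260],None,fx=5,fy=5,interpolation=2))
E
```

```text
[ 0.4581792  -0.26420499  0.16321521] [ 0.6708378  -0.6744376  -0.34914511] [-0.06765255  0.00759793 -0.06392724] ('slide', [1.8, 31.2, 3.1], 'ang', [-0.1, -0.1, -0.1])
```

View pics/s5.png

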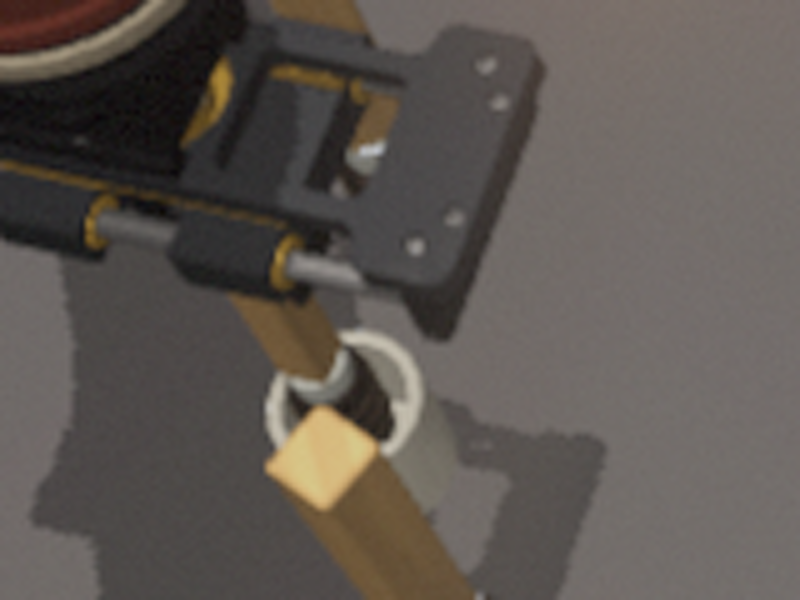

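The head is inside the pot and there is no contact force. Next I lower, release and rise.

Emit:
{"fn": "apply_moves", "kwargs": {"angular": [[0,0,0],[0,0,0],[0,0,0],[0,0,0],[0,0,0]], "slide": [[1,15,2],[1,26,2],[1,30,2],[1,31,2],[1,31,2]], "jaw": [8,8,8,8,8]}}

```text
time_s: 15.08
position: [0.4606, -0.2644, 0.1325]
tool_rot: [-1.569, 0.001, -1.14]
wrist_force: [1.2, -0.0, -0.9]
width: 0.178
```

Emit:
{"fn": "apply_moves", "kwargs": {"angular": [[0,0,0],[0,0,0],[0,0,0],[0,0,0],[0,0,0]], "slide": [[0,0,0],[0,0,0],[0,0,0],[0,0,0],[0,-20,0]], "jaw": [60,60,60,60,60]}}

```text
time_s: 15.7
position: [0.4597, -0.2639, 0.1517]
tool_rot: [-1.571, 0.002, -1.14]
wrist_force: [0.6, -0.8, 0.1]
width: 0.641
```

Emit:
{"fn": "apply_moves", "kwargs": {"angular": [[0,0,0],[0,0,0],[0,0,0],[0,0,0],[0,0,0]], "slide": [[0,-40,0],[0,-95,0],[0,-150,0],[0,-180,0],[0,-185,0]], "jaw": [60,60,60,60,60]}}

```text
time_s: 16.32
position: [0.4607, -0.2648, 0.3386]
tool_rot: [-1.568, 0.001, -1.14]
wrist_force: [-0.9, -0.1, 0.5]
width: 0.684
```

```bash
python3 - <<'E'
from h import *
d=cam('scene');c=cam('wrist');s=ctrl.state();print(s['time_s'],s['position'],s['wrist_force'],s['joint_pos'])
print(rel([.47,.0,.33],-37.5),rel([.462,.293,.33],-37.5))
cv2.imwrite('pics/s6.png',np.hstack([cv2.resize(c['color'][130:310,200:440],(400,300)),cv2.resize(d['color'][210:360,80:280],(400,300))]))
E
```

```text
16.425 [ 0.46000008 -0.26430623  0.33657324] [ 0.28611778 -0.61167939 -0.04841495] [-0.52367559  0.03827273  1.01001377  1.60234304 -0.03382576  1.52064744
  0.91856926]
('slide', [-236.0, 7.1, 119.5], 'ang', [-0.0, -27.8, -0.1]) ('slide', [-505.5, 7.7, 234.6], 'ang', [-0.0, -27.8, -0.1])
```

View pics/s6.png

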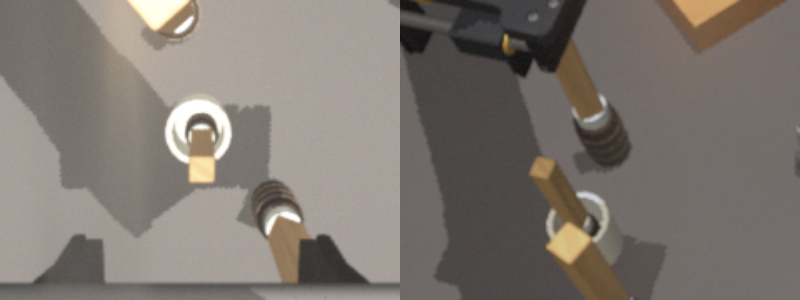

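Emit:
{"fn": "apply_moves", "kwargs": {"angular": [[0,-5,0],[0,-11,0],[0,-17,0],[0,-23,0],[0,-28,0]], "slide": [[-45,0,30],[-90,0,59],[-134,0,88],[-178,0,118],[-223,0,147]], "jaw": [60,60,60,60,60]}}

```text
time_s: 17.05
position: [0.4998, 0.0014, 0.3356]
tool_rot: [-1.571, 0.003, -0.648]
wrist_force: [1.0, 0.2, -0.1]
width: 0.69
```

```bash
python3 - <<'E'
from h import *
print(rel([.462,.293,.25],-37.5))
E
```

```text
('slide', [-205.9, 86.2, 209.6], 'ang', [0.0, 0.4, -0.2])
```

Emit:
{"fn": "apply_moves", "kwargs": {"angular": [[0,0,0],[0,0,0],[0,0,0],[0,0,0],[0,0,0]], "slide": [[-43,0,44],[-86,20,88],[-129,45,131],[-172,70,175],[-206,86,210]], "jaw": [60,60,60,60,60]}}

```text
time_s: 17.68
position: [0.4609, 0.2945, 0.2476]
tool_rot: [-1.574, 0.004, -0.648]
wrist_force: [-0.1, -0.5, 0.5]
width: 0.69
```

Emit:
{"fn": "apply_moves", "kwargs": {"angular": [[0,0,0],[0,0,0]], "slide": [[0,0,0],[0,0,0]], "jaw": [60,60]}}

```text
time_s: 17.92
position: [0.4605, 0.2936, 0.246]
tool_rot: [-1.577, 0.004, -0.648]
wrist_force: [0.5, -0.0, -0.0]
width: 0.685
```

```bash
python3 - <<'E'
from h import *
c=cam('wrist');s=ctrl.state();print(s['time_s'],s['position'],s['tool_rot'])
for t in('knob','knob_pointer'): print(t,[(round(q['p'],2),np.round(q['location']).tolist()) for q in tip_of(t,'wrist')],[q['box'] for q in trace(t,'wrist')])
print(proj(c,[.464,.293,0]),proj(c,[.464,.293,.042]))
cv2.imwrite('pics/k1.png',cv2.resize(c['color'][110:300,200:440],None,fx=3.2,fy=3.2,interpolation=2))
E
```

```text
17.975 [0.46115608 0.29301123 0.24687615] [-1.57512816  0.00372443 -0.64994193]
knob [] [[305.2, 196.4, 338.4, 240.0]]
knob_pointer [(0.69, [320.0, 243.0])] [[303.5, 192.5, 340.9, 240.7]]
[321.93568731 214.01691023] [321.87648979 220.65340962]
```

View pics/k1.png

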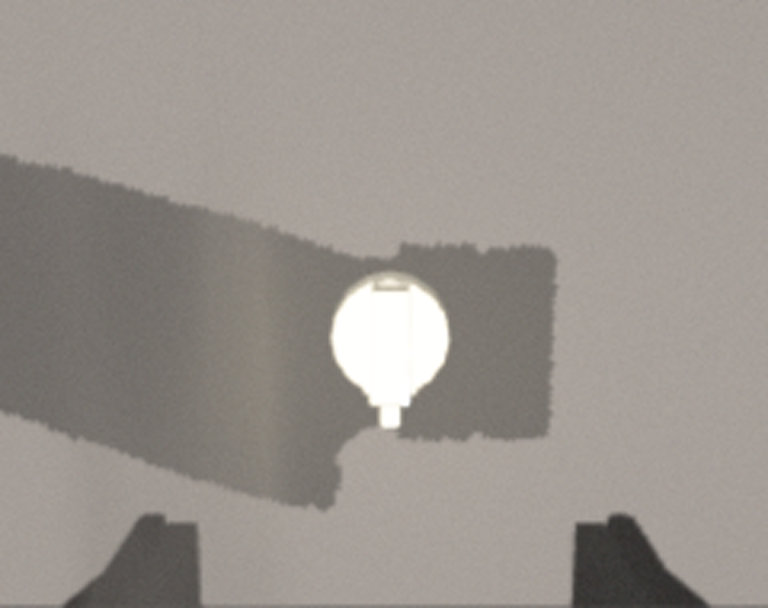

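Emit:
{"fn": "apply_moves", "kwargs": {"angular": [[0.2,0,0],[0.2,0,0],[0.2,0,0],[0.2,0,0],[0.2,0,0]], "slide": [[1,60,2],[1,120,2],[1,180,2],[1,210,2],[1,222,2]], "jaw": [60,60,60,50,40]}}

```text
time_s: 18.8
position: [0.4621, 0.2935, 0.0248]
tool_rot: [-1.571, 0.004, -0.651]
wrist_force: [0.5, 0.9, 0.1]
width: 0.545
```

Emit:
{"fn": "apply_moves", "kwargs": {"angular": [[0,0,0],[0,0,0],[0,0,0],[0,0,0],[0,0,0]], "slide": [[0,0,0],[0,0,0],[0,0,0],[0,0,0],[0,0,0]], "jaw": [30,5,5,5,5], "grip_force": 45}}

```text
time_s: 19.42
position: [0.4627, 0.2941, 0.0258]
tool_rot: [-1.57, 0.004, -0.651]
wrist_force: [-1.0, -0.7, 7.1]
width: 0.16
```

```bash
python3 - <<'E'
from h import *
s=ctrl.state();print({k:np.round(s[k],4) for k in('time_s','position','tool_rot','width','wrist_force')})
E
```

```text
{'time_s': np.float64(19.425), 'position': array([0.4627, 0.2941, 0.0258]), 'tool_rot': array([-1.5695,  0.0041, -0.6512]), 'width': np.float64(0.1596), 'wrist_force': array([-1.0133, -0.6885,  7.1029])}
```

Emit:
{"fn": "apply_moves", "kwargs": {"angular": [[0,0,0],[0,0,0],[0,0,0],[0,-8,0],[0,-15,0]], "slide": [[0,-30,0],[0,-90,0],[0,-150,0],[30,-180,-10],[85,-180,-30]], "jaw": [5,5,5,5,5]}}

```text
time_s: 20.05
position: [0.5135, 0.2203, 0.2087]
tool_rot: [-1.563, 0.001, -0.38]
wrist_force: [1.8, -1.1, -1.2]
width: 0.154
```

```bash
python3 - <<'E'
from h import *
s=ctrl.state();print({k:np.round(s[k],4) for k in('time_s','position','tool_rot','width','wrist_force')})
print(rel([.694,-.058,.205],-6))
E
```

```text
{'time_s': np.float64(20.05), 'position': array([0.5135, 0.2203, 0.2087]), 'tool_rot': array([-1.5631e+00,  1.4000e-03, -3.8000e-01]), 'width': np.float64(0.1535), 'wrist_force': array([ 1.7784, -1.0723, -1.2247])}
('slide', [270.8, 1.8, -191.5], 'ang', [-0.5, -15.8, -0.0])
```

Emit:
{"fn": "apply_moves", "kwargs": {"angular": [[-0.5,-5,0],[-0.5,-10,0],[-0.5,-15.8,0],[-0.5,-15.8,0],[-0.5,-15.8,0]], "slide": [[50,0,-35],[101,0,-71],[151,0,-107],[202,0,-143],[252,2,-178]], "jaw": [5,5,5,5,5]}}

```text
time_s: 20.68
position: [0.6826, -0.04, 0.2054]
tool_rot: [-1.571, -0.0, -0.104]
wrist_force: [-0.0, 0.1, -0.1]
width: 0.15
```

Emit:
{"fn": "apply_moves", "kwargs": {"angular": [[0,0,0],[0,0,0],[0,0,0]], "slide": [[18,0,-13],[18,0,-13],[18,0,-13]], "jaw": [5,5,5]}}

```text
time_s: 21.05
position: [0.6988, -0.0537, 0.2052]
tool_rot: [-1.571, 0.0, -0.103]
wrist_force: [-0.8, 0.3, -1.3]
width: 0.157
```

```bash
python3 - <<'E'
from h import *
c=cam('wrist');s=ctrl.state();print({k:np.round(s[k],4) for k in('time_s','position','tool_rot','joint_pos')})
for t in('dial_ring','spindle_tip','knob_pointer'): print(t,[(round(q['p'],2),np.round(q['location'],1).tolist()) for q in tip_of(t,'wrist')],[np.round(q['box'],1) for q in trace(t,'wrist')])
p=proj(c,[.6345,-.052,.0915]);print(p)
x,y=[int(v) for v in p]
cv2.imwrite('pics/k2.png',cv2.resize(c['color'][max(y-60,0):y+90,x-100:x+100],None,fx=4,fy=4,interpolation=2));print(max(y-60,0),x-100)
E
```

```text
{'time_s': np.float64(21.1), 'position': array([ 0.6988, -0.0532,  0.2054]), 'tool_rot': array([-1.5703, -0.    , -0.102 ]), 'joint_pos': array([-0.4056,  0.4983,  0.6152,  1.37  , -0.2863,  1.3621,  1.6796])}
dial_ring [] [array([292.8, 133.5, 334.4, 198.3]), array([303.8, 147.9, 325.8, 160.4])]
spindle_tip [(0.5, [312.5, 155.8])] [array([302.5, 146.8, 323.3, 156.6])]
knob_pointer [(0.55, [311.9, 156.4])] [array([284.6, 238.4, 359.2, 339.9])]
[312.80860571 157.84868263]
97 212
```

View pics/k2.png

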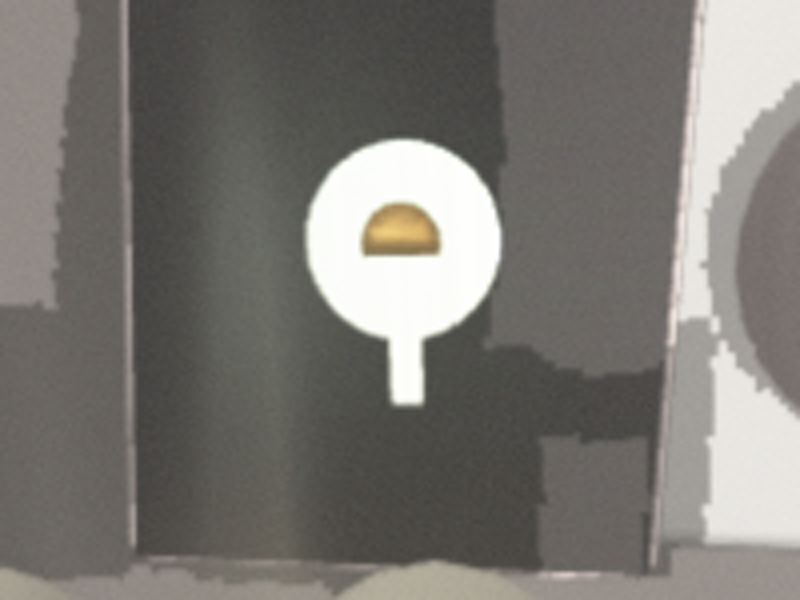

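```bash
python3 - <<'E'
from h import *
c=cam('wrist');g=cv2.cvtColor(c['color'],cv2.COLOR_BGR2GRAY);s=ctrl.state()
m=(g>215).astype(np.uint8);n,l,st,ce=cv2.connectedComponentsWithStats(m)
i=l[170,312];print(st[i],s['position'])
# rectify to deck plane, 0.25 mm/px
pts=np.argwhere(l==i)[:,::-1];W=np.array([toz(c,p,.0915)[:2] for p in pts])
hull=cv2.convexHull(((W-W.mean(0))*1e4).astype(np.float32))[:,0]
def fit(W,c0):
    for _ in range(20):
        r=np.linalg.norm(W-c0,axis=1);b=[]
        # boundary points of circle: per-angle max radius, without the nib
        a=np.arctan2(*(W-c0).T[::-1])
        for k in np.linspace(-np.pi,np.pi,73)[:-1]:
            q=(np.abs(np.angle(np.exp(1j*(a-k))))<.06)
            if q.any() and r[q].max()<.0215:b.append(W[q][r[q].argmax()])
        b=np.array(b);A=np.c_[2*b,np.ones(len(b))];x=np.linalg.lstsq(A,(b**2).sum(1),rcond=None)[0];c0=x[:2]
    return c0,np.sqrt(x[2]+c0@c0)
c0,r=fit(W,np.array([.6345,-.052]));far=W[np.linalg.norm(W-c0,axis=1)>.023];v=far.mean(0)-c0
print('ring wrist',c0.round(4),r,'nib deg',np.degrees(np.arctan2(v[1],v[0])),np.linalg.norm(far-c0,axis=1).max())
for n_ in('top','scene'):
    d=cam(n_);g2=cv2.cvtColor(d['color'],cv2.COLOR_BGR2GRAY);p=proj(d,[*c0,.0915]);print(n_,p)
    x,y=p.round().astype(int);w=g2[y-25:y+25,x-25:x+25];thr=150;_,ll,ss,cc=cv2.connectedComponentsWithStats((w>thr).astype(np.uint8))
    for k in range(1,len(ss)):
        if ss[k,4]>60:
            P=np.argwhere(ll==k)[:,::-1]+[x-25,y-25];W2=np.array([toz(d,q,.0915)[:2] for q in P]);print(ss[k],W2.mean(0).round(4))
            try:print(fit(W2,c0))
            except Exception as e:print(e)
# held knob in wrist view
crop=g[225:345,270:375];cv2.imwrite('pics/k3.png',cv2.resize(c['color'][100:400,200:440],None,fx=2,fy=2,interpolation=2))
T=np.linalg.inv(c['T']);t=s['position'];M=rot(s['tool_rot'])
f=lambda x,y:proj(c,t+M@np.array([x,y,0.])).round(1)
print('pred: ptr end',f(.034,.015),'skirt far/near at top',f(-.022,.006),f(.022,.006),'bar ends',f(-.02,-.016),f(.02,-.016))
E
```

```text
[ 290  132   47   65 1726] [ 0.69902613 -0.0542658   0.2055307 ]
ring wrist [ 0.6337 -0.0522] 0.01864782330696896 nib deg -4.560794235096073 0.031431081123760855
top [359.16054432 216.97912755]
scene [328.8416407  277.16148225]
pred: ptr end [318.2 334.3] skirt far/near at top [318.  245.7] [318.  323.2] bar ends [317.6 263. ] [317.7 341.7]
```

View pics/k3.png

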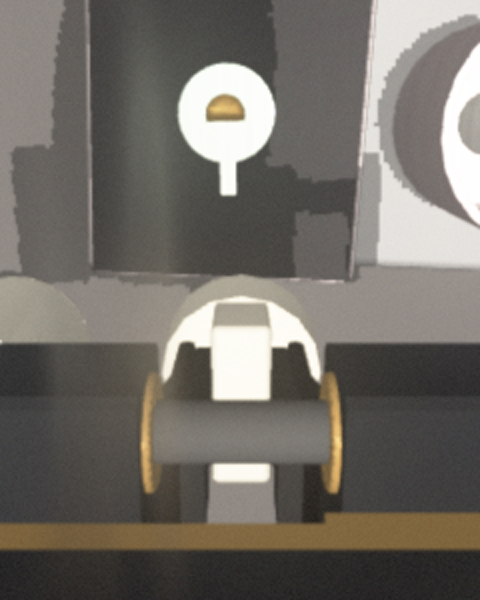

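Emit:
{"fn": "apply_moves", "kwargs": {"angular": [[0,-1.3,0],[0,-1.3,0],[0,-1.3,0],[0,-1.3,0],[0,-1.3,0]], "slide": [[-35,0,-3],[-65,15,-6.2],[-65,40,-6.2],[-65,55,-6.2],[-65,55,-6.2]], "jaw": [5,5,5,5,5]}}

```text
time_s: 22.18
position: [0.6334, -0.0539, 0.1494]
tool_rot: [-1.572, 0.002, -0.081]
wrist_force: [0.6, -0.0, -0.6]
width: 0.159
```

```bash
python3 - <<'E'
from h import *
s=ctrl.state();print({k:np.round(s[k],4) for k in('time_s','position','tool_rot','width','wrist_force','wrist_torque')})
print(rel([.6337,-.0532,.140],-4.6))
E
```

```text
{'time_s': np.float64(22.175), 'position': array([ 0.6334, -0.0539,  0.1494]), 'tool_rot': array([-1.5715e+00,  1.5000e-03, -8.0600e-02]), 'width': np.float64(0.1594), 'wrist_force': array([ 0.6233, -0.0272, -0.6059]), 'wrist_torque': array([-0.0184, -0.0034, -0.0555])}
('slide', [0.3, 9.4, 0.7], 'ang', [0.0, -0.0, -0.1])
```

Emit:
{"fn": "apply_moves", "kwargs": {"angular": [[0,0,0],[0,0,0],[0,0,0],[0,0,0],[0,0,0]], "slide": [[0.3,3,0.7],[0.3,6,0.7],[0.3,9,0.7],[0.3,12,0.7],[0.3,12,0.7]], "jaw": [5,5,5,5,5]}}

```text
time_s: 22.8
position: [0.6336, -0.0532, 0.1371]
tool_rot: [-1.572, 0.002, -0.081]
wrist_force: [-0.5, -0.5, 0.1]
width: 0.155
```

Emit:
{"fn": "apply_moves", "kwargs": {"angular": [[0,0,0],[0,0,0],[0,0,0],[0,0,0],[0,0,0]], "slide": [[0,2,0],[0,4,0],[0,6,0],[0,8,0],[0,8,0]], "jaw": [5,5,5,5,5]}}

```text
time_s: 23.42
position: [0.6334, -0.0532, 0.1289]
tool_rot: [-1.572, 0.002, -0.081]
wrist_force: [0.5, -0.4, -0.5]
width: 0.164
```

```bash
python3 - <<'E'
from h import *
s=ctrl.state();print({k:np.round(s[k],4) for k in('time_s','position','tool_rot','width','wrist_force','wrist_torque')})
E
```

```text
{'time_s': np.float64(23.425), 'position': array([ 0.6334, -0.0532,  0.1289]), 'tool_rot': array([-1.5716,  0.0023, -0.0805]), 'width': np.float64(0.1637), 'wrist_force': array([ 0.4723, -0.4245, -0.5175]), 'wrist_torque': array([ 0.0768, -0.0721, -0.0381])}
```

Emit:
{"fn": "apply_moves", "kwargs": {"angular": [[0,0,0],[0,0,0],[0,0,0],[0,0,0],[0,0,0]], "slide": [[0,2,0],[0,4,0],[0,6,0],[0,8,0],[0,8,0]], "jaw": [5,5,5,5,5]}}

```text
time_s: 24.05
position: [0.6336, -0.0532, 0.1215]
tool_rot: [-1.571, 0.002, -0.081]
wrist_force: [-2.2, 0.4, 6.5]
width: 0.157
```

Emit:
{"fn": "apply_moves", "kwargs": {"angular": [[0,0,0],[0,0,0],[0,0,0],[0,0,0],[0,0,0]], "slide": [[0,1,0],[0,2,0],[0,3,0],[0,3.5,0],[0,3.5,0]], "jaw": [5,5,5,5,5]}}

```text
time_s: 24.68
position: [0.6338, -0.0533, 0.1195]
tool_rot: [-1.571, 0.001, -0.081]
wrist_force: [-5.5, 0.6, 14.4]
width: 0.153
```

Emit:
{"fn": "apply_moves", "kwargs": {"angular": [[0,0,0],[0,0,0]], "slide": [[0.5,1,0],[0.5,1,0]], "jaw": [5,5]}}

```text
time_s: 24.92
position: [0.6339, -0.0533, 0.1196]
tool_rot: [-1.57, 0.002, -0.081]
wrist_force: [-7.1, 0.9, 13.5]
width: 0.154
```

```bash
python3 - <<'E'
from h import *
for n in('top','scene'):
    c=cam(n)
    for t in('pot','brush','carton','canister','mug'):print(n,t,[np.round(q['box']).tolist() for q in trace(t,n)])
s=ctrl.state();print({k:np.round(s[k],4) for k in('time_s','position','tool_rot','width','wrist_force','wrist_torque')})
E
```

```text
top pot [[447.0, 284.0, 473.0, 308.0]]
top brush [[415.0, 312.0, 453.0, 342.0], [461.0, 242.0, 512.0, 264.0], [451.0, 288.0, 480.0, 305.0], [303.0, 310.0, 315.0, 353.0]]
top carton [[303.0, 311.0, 315.0, 353.0]]
top canister [[239.0, 131.0, 283.0, 176.0]]
top mug [[393.0, 141.0, 440.0, 185.0]]
scene pot [[149.0, 306.0, 192.0, 342.0]]
scene brush [[156.0, 321.0, 207.0, 392.0], [146.0, 288.0, 180.0, 329.0], [141.0, 208.0, 195.0, 294.0]]
scene carton [[144.0, 289.0, 183.0, 328.0], [203.0, 164.0, 279.0, 236.0]]
scene canister [[437.0, 213.0, 497.0, 280.0]]
scene mug [[312.0, 356.0, 383.0, 421.0], [318.0, 273.0, 347.0, 290.0]]
{'time_s': np.float64(25.525), 'position': array([ 0.6339, -0.0533,  0.1196]), 'tool_rot': array([-1.5698,  0.0017, -0.0808]), 'width': np.float64(0.1535), 'wrist_force': array([-7.9136,  1.1996, 12.1827]), 'wrist_torque': array([0.2917, 1.701 , 0.0185])}
```

Emit:
{"fn": "apply_moves", "kwargs": {"angular": [[0,0,0],[0,0,0],[0,0,0],[0,0,0]], "slide": [[-0.5,2,0],[-0.5,3,0],[-0.5,3,0],[-0.5,3,0]], "jaw": [5,5,5,5]}}

```text
time_s: 26.02
position: [0.634, -0.0533, 0.1193]
tool_rot: [-1.568, -0.0, -0.081]
wrist_force: [-9.0, 1.9, 23.5]
width: 0.157
```

Firmly at the stop with 23 N down, and no sign of slip. Handing in.

```bash
python3 -c "
from h import *
print(job_done());s=ctrl.state();print(s['time_s'],s['position'],s['wrist_force'],s['width'])"
```

```text
the job is handed in; nothing more can be done
None
the job is handed in; nothing more can be done
```

The job is handed in at about 26 s of the 64 s allowed. It gives no verdict, so what follows is from my own readings.

- **Brush strokes:** I took the small brush from its pot and scrubbed the bean chamber. The second stroke cleared the floor limit by only about 4 mm, so I added a third as insurance. The lowest points, worked out from the arm's height, were about 9, 16 and 10 mm above the chamber floor (limit 20 mm).
- **Brush back in its pot:** I let go of it there. Pictures taken just after show it upright, and the last detector boxes put it in the same place.
- **Knob:** I gripped it by the bar, turned it to the nib (measured at about -4.6°), and pushed it onto the spindle. It went on with no resistance until it was fully seated.
- **Press:** I pushed it down to the stop with the grip held. The last reading before handing in was about 23 N downward, against the roughly 10 N needed at the stop. The knob's underside was about 3.5 mm above the deck by the arm's height, where 4 mm was expected. The opening stayed at about 14 mm, so it was still gripped.

**What was off:**
- A sideways force of about 9 N remained on the knob while pressed, although the gripper stayed within about 0.5 mm of where I wanted it.
- The wrist camera's sideways calibration was about 1 mm out, and I corrected for it.
- In the last check the canister and mug were where they started. The carton was partly hidden from the top camera, but its box in the scene view had not moved.

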